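# Hang the pail on the gated hook

### The arm

A 6-joint arm with a two-finger parallel gripper is mounted at the origin on a cart in front of the work surface, level with it; the furniture and walls round the work are solid. World frame = base frame: x ahead of the robot, y to its left, z up, the work surface at z = 0. Lengths are in m, angles in rad, forces in N, time in s.
With the tool pointing down it reaches from about 0.3 to 0.75 m from the base axis. Payload 8.5 kg.
Tool frame: the origin (TCP) lies midway between the tips of the shut fingers; the grasp point (between the pads) lies 19 mm behind it; x points along the fingers, z is the direction in which the jaws open and shut, and the axes are right-handed (so a half turn about x gives the same grasp; the last joint's range is limited). The gripper opens to 88 mm and grips with 3 to 60 N. Pads are 18 mm wide; open, the fingers measure 123 mm over their backs; the gripper's body (75 mm by 187 mm) begins 45 mm behind the grasp point.
Start: joints at [-1.456, 0.381, 1.297, -0, 1.464, -0.215], TCP at [0.178, -0.52, 0.239] pointing down, gripper open.
Joint ranges: [-3.11, 3.11], [-0.89, 2.33], [0.22, 2.48], [-1.42, 4.56], [0.17, 2.85], [-2.88, 2.88]. Speed limits (rad/s): [2.39, 2.39, 3.14, 3.14, 3.14, 3.14].

### API

Orientations are given as [roll, pitch, yaw] about the fixed x, y, z axes, in that order (R = Rz(yaw) Ry(pitch) Rx(roll)).
In Python, from plant import robot, solver, readout, vision, job gives the robot as it stands. The module is installed in compiled form; this text tells all that it offers. Calls block until the motion is done:
- robot.movep(position, orientation): joint-space move of the TCP to a pose.
- robot.move_straight(position, rot=None, feed=0.15, until_force=None): straight line of the TCP; rot=None keeps the orientation; feed is the mean speed in m/s. With until_force (N) it stops when the force on the tool has changed by that much, and returns True; else False.
- robot.movej(angles): joint-space move.
- robot.command_gripper(opening, squeeze=None): finger opening in m; squeeze is the grip in N (None keeps the last); returns when the fingers have stopped.
- robot.hold(seconds).
- solver.inverse_kinematics(position, orientation): joint angles nearest the present ones, or None.
- readout.observe(): the state.
- vision.get_image(name): name is "side" or "top" or "wrist"; returns a dict with "frame" (480x640x3 uint8, red, green, blue), "depth" (480x640 float32, m along the optical axis (not along the pixel's ray), 0 where there is no reading), "intrinsics" (3x3 intrinsics, pixels), "rvec" (rotation vector, rad) and "tvec" (3), from world to camera coordinates, as OpenCV has them. Camera axes: x right, y down, z forward; pixel columns grow to the right and rows downward; lengths in m; the calibration is good to about 2 mm. A picture is of the moment at which its call begins.
A pose or a line that the arm cannot do raises robot.Unreachable and nothing moves.
- job.close_job(): hands the job in, once; it reports no verdict.
The state is a dict: "time": time; "q": joint angles; "qd": joint speeds; "effort": joint torques, N m; "position": TCP position; "eef_rot": TCP orientation; "force": force on the tool from outside, world axes, zero at the start; "ft_torque": the same for the moment, N m; "finger_gap": finger opening in m.
Only numpy, scipy, OpenCV 4.12 (cv2) and the standard library are available. Lean on these libraries where they do the work, as an engineer would, in place of code of your own. Each camera call takes 0.05 s, during which the arm holds its last target.

### The job

Swing the folded bail of the small metal pail upright without shoving the pail away, then lift the pail by the bail and hang it, level, on the hook of the stand: the middle of the bail pressed in past the hook's sprung gate, down onto the seat of the hook, with the gate sprung shut again above it. Handle hook and pail gently, never forcing them, and leave the other things on the table where they are.

Things in the scene. Friction and masses are not known exactly. Their poses are not given: they have to be found in the camera images.
- pail: Open round metal pail, 0.4 to 0.55 kg with its bail: 120 mm across the rim, 92 mm across the foot, 85 mm high. Origin: centre of its underside; z up. The bail's hinge line runs along the pail's y, 72 mm above the origin. The bail is folded to the pail's -x side, roughly towards the robot.
- bail (a joint): Angle of the bail: 0 = level to the pail's -x side, 0.4 to 0.7 = folded (start), 1.57 = upright, stops at 2.0. The hinge is stiff (0.045 N m): the bail stays where it is left. Steel wire, 8 mm thick: two side arms 136 mm apart and a cross bar parallel to the hinge line, 130 mm from it. Folded, the bar overhangs the rim by 40 to 60 mm, with free space below for a fingertip.
- bail_mid (a point): Wire centre at the middle of the bail's cross bar, at the tip of a kink that reaches 7 mm further out than the bar (137 mm from the hinge line) and settles on a hook. The kink spans 14 mm either side of the middle; the straight grip lengths of the bar run from 14 to 50 mm either side.
- stand: Hook stand, fixed. Origin: on the table straight below the middle of the hook's seat; z up. The hook opens upward and lies in the stand's xz plane, so the bail's bar goes along the stand's y. The seat's lowest point is 235 to 265 mm above the table: the clamp is set anew each time and this height is NOT measured; find it by touch or sight.
- stand_post (a point): Foot of the stand's post, on the table, 120 mm along the stand's +x from its origin: post 18 mm thick, 310 mm high, round foot 110 mm across. A 10 mm arm runs from the clamp on the post along -x to the hook, its underside about 9 mm below the seat's lowest point. Bring the bail over the hook along +x, the hook's tip passing below the bar and above the pail's rim, then lower.
- gate (a joint): Angle of the hook's sprung gate: 0 = shut, level across the mouth, its top 36 mm above the seat; pivots at the back (+x), opens downward only (to 1.4), springs back. Needs 5 to 10 N, more than the pail's weight; lets the bail pass after some 20 to 30 mm, then snaps shut above it. Throat 21 mm wide (x -11 to 11 mm); hook wire 8 mm; tip 48 mm above the seat at x = -23 mm. 15 N is too much.
- label_roll: Bystander: roll of white labels, 68 mm across, 26 mm high, lying flat. Origin: centre of its underside.
- bottle_out_0: Bystander: small brown bottle with a black cap, 27 mm across, 74 mm high, standing. Origin: centre of its underside.
- tally_counter: Bystander: white hand tally counter with a finger ring, 46 x 67 x 22 mm. Origin: centre of its underside.
- pack_out_0: Bystander: small folding box lying on its side, 117 x 34 x 34 mm. Origin: centre of its underside.
- scissors_1: Bystander: scissors with red handles, 199 mm long, 9 mm high, lying flat. Origin: centre of its underside.
- tape_1: Bystander: roll of tape, 103 mm across, 25 mm high, lying flat. Origin: centre of its underside.

How it is judged:
On the way, in this order (a step that is already met when the one before it is completed fails the run):
1. the bail stands upright (1.35 to 1.8 rad) while the pail still stands on the table, shoved less than 60 mm (value of joint bail between 1.35 and 1.8 rad and height (world z) of pail below 0.006 m and distance of pail from where it was at the start of the episode below 0.06 m), for 0.2 s.
2. the pail is lifted clear of the table by its bail (height (world z) of pail above 0.02 m), for 0.2 s.
At the end, for the whole second after the job is handed in: The pail hangs at rest and within 0.3 rad of level, its underside more than 15 mm above the table, the middle of its bail bearing on the seat at the bottom of the hook (within 15 mm of the hook's middle seen from above), and the gate shut above it (under 0.15 rad) (height (world z) of pail above 0.015 m and angle between pail's own z axis and vertical below 0.3 rad and linear speed of pail below 0.05 m/s and angular speed of pail below 0.5 rad/s and horizontal distance between bail_mid and stand below 0.015 m and value of joint gate below 0.15 rad and (contact force between pail and hook_c0 above 0.5 N or contact force between pail and hook_c1 above 0.5 N)); the robot touches nothing.
It fails at once if hook or stand forced: more than 15 N between the pail with its bail and the stand (contact force between pail and stand above 15 N).
It fails at once if hook or stand forced: more than 15 N between the robot and the stand (contact force between any of the fingers, the arm and stand above 15 N).
It fails at once if the pail is tipped by more than 0.6 rad (angle between pail's own z axis and vertical above 0.6 rad).
It fails at once if another thing on the table is moved by more than 30 mm (distance of any of label_roll, bottle_out_0, tally_counter, pack_out_0, scissors_1, tape_1 from where it was at the start of the episode above 0.03 m).
It also fails if it takes over 72 s, if anything falls off the work surface, if the arm or the gripper's body presses on something with over 40 N, if the wrist force passes 120 N, or if a joint passes its speed limit or range.

## Working session

There is one attempt and no reset: what is moved stays moved. The work goes in short steps, each a Python script; the robot and the scene stay as the last script left them, time stands still between calls to the robot, and variables do not carry over. Pictures are saved under pics/ and viewed, and the job is handed in when it is done.

```bash
mkdir -p pics
cat > h.py <<'E'
import numpy as np, cv2, pickle
from plant import robot, solver, readout, vision, job
def snap(name, tag):
    im=vision.get_image(name); pickle.dump(im,open(f'pics/{tag}.pkl','wb'))
    cv2.imwrite(f'pics/{tag}.png', im['frame'][:,:,::-1]); return im
def load(tag): return pickle.load(open(f'pics/{tag}.pkl','rb'))
def world(im,u,v,d=None):
    K=im['intrinsics'];R=cv2.Rodrigues(np.array(im['rvec'],float))[0];t=np.array(im['tvec'],float).ravel()
    if d is None: d=im['depth'][int(v),int(u)]
    c=np.array([(u-K[0,2])/K[0,0]*d,(v-K[1,2])/K[1,1]*d,d]); return R.T@(c-t)
def cloud(im):
    K=im['intrinsics'];R=cv2.Rodrigues(np.array(im['rvec'],float))[0];t=np.array(im['tvec'],float).ravel()
    v,u=np.mgrid[0:480,0:640];d=im['depth']
    c=np.stack([(u-K[0,2])/K[0,0]*d,(v-K[1,2])/K[1,1]*d,d],-1); return (c-t)@R
def onz(im,u,v,z):
    a=world(im,u,v,0.);b=world(im,u,v,1.); s=(z-a[2])/(b[2]-a[2]); return a+s*(b-a)
def proj(im,p):
    return cv2.projectPoints(np.array(p,float).reshape(-1,3),np.array(im['rvec'],float),np.array(im['tvec'],float),im['intrinsics'],None)[0].reshape(-1,2)
def crop(tag,u0,v0,u1,v1,s,out):
    im=cv2.imread(f'pics/{tag}.png')[v0:v1,u0:u1]; cv2.imwrite(f'pics/{out}.png',cv2.resize(im,None,fx=s,fy=s,interpolation=cv2.INTER_CUBIC))
def st(): 
    s=readout.observe(); print('t',round(s['time'],2),'p',np.round(s['position'],4),'rot',np.round(s['eef_rot'],3),'F',np.round(s['force'],2),'T',np.round(s['ft_torque'],2),'gap',round(float(s['finger_gap']),4)); return s
E
python3 - <<'E'
from h import *
for n in ('top','side','wrist'): 
    im=snap(n,n+'0'); R=cv2.Rodrigues(np.array(im['rvec'],float))[0]; print(n,-R.T@np.ravel(im['tvec']),R[2])
s=st();print(s['q'])
E
```

```text
top [ 0.33864563 -0.07838883  1.56357889] [ 0.17860606 -0.01136863 -0.98385498]
side [0.29610095 0.83768952 0.97477579] [ 0.24770998 -0.73648405 -0.62946883]
wrist [ 0.25489592 -0.49446862  0.38313286] [-0.29704601 -0.10028935 -0.94958186]
t 0.15 p [ 0.1781 -0.5202  0.2383] rot [2.929 1.57  1.688] F [0.2  0.29 0.3 ] T [0.03 0.02 0.01] gap 0.0882
[-1.45634114e+00  3.81059668e-01  1.29799098e+00 -2.48689375e-06
  1.46359893e+00 -2.15296952e-01]
```

View pics/top0.png

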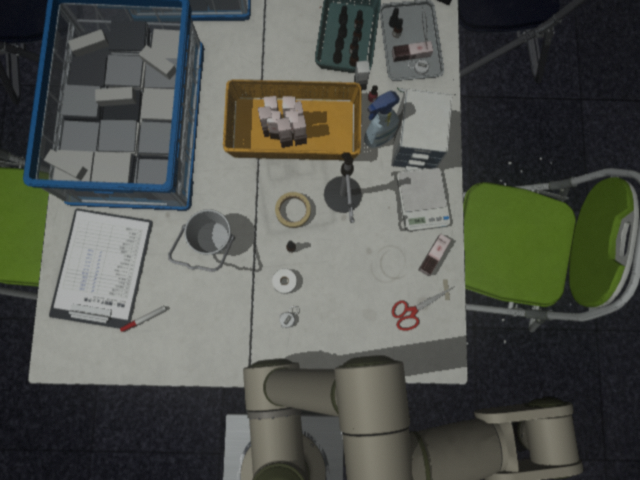

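View pics/side0.png

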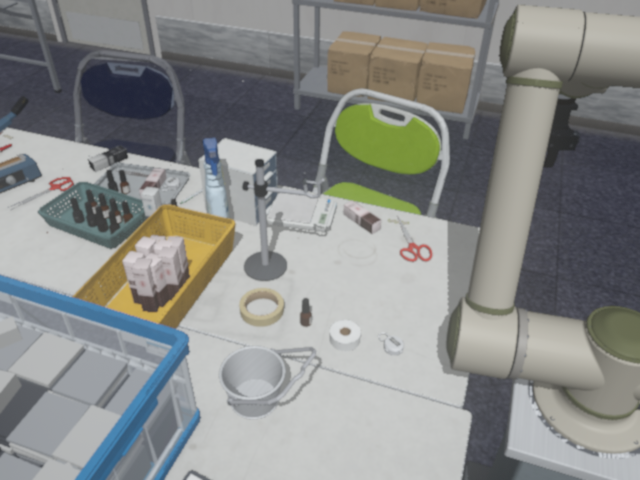

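The top view shows the pail at about (209,232) with its bail folded towards the robot at about (197,267). The stand's foot is at (342,194), and its arm runs towards the robot, with the hook end at about (351,218). I'll enlarge both.

Run:
```python
from h import *
crop('top0',160,190,290,290,6,'c1')
crop('top0',310,140,390,240,6,'c2')
crop('side0',200,320,330,420,6,'c3')
crop('side0',230,150,340,280,4.5,'c4')
```

```text
(no output)
```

View pics/c1.png

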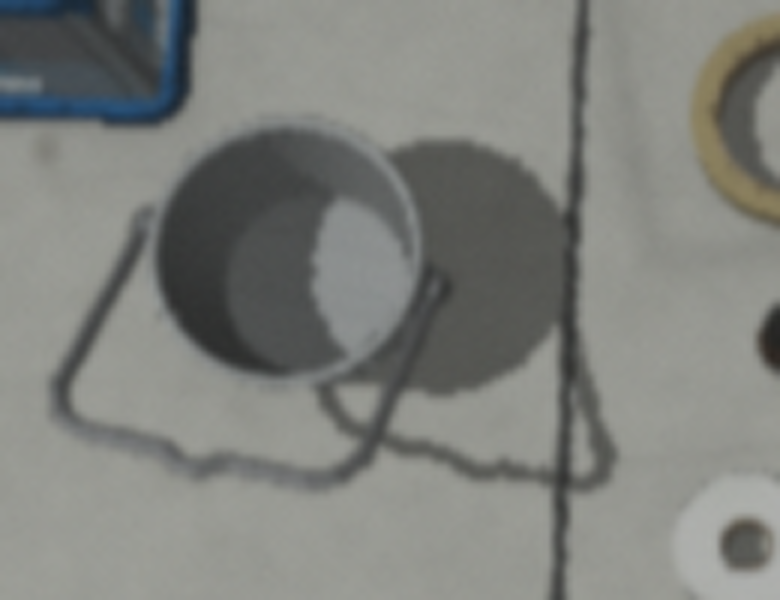

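View pics/c2.png

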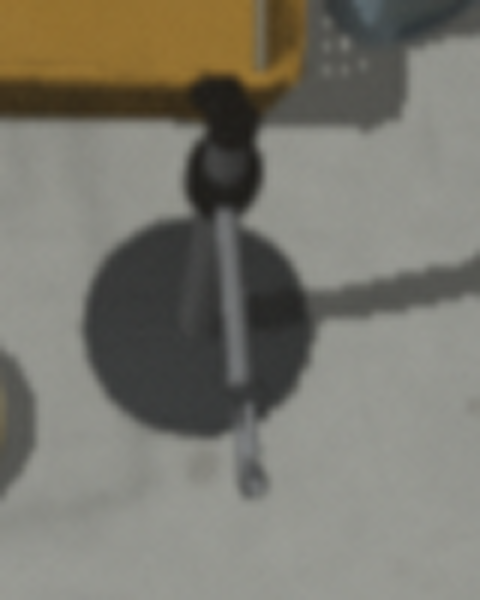

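View pics/c3.png

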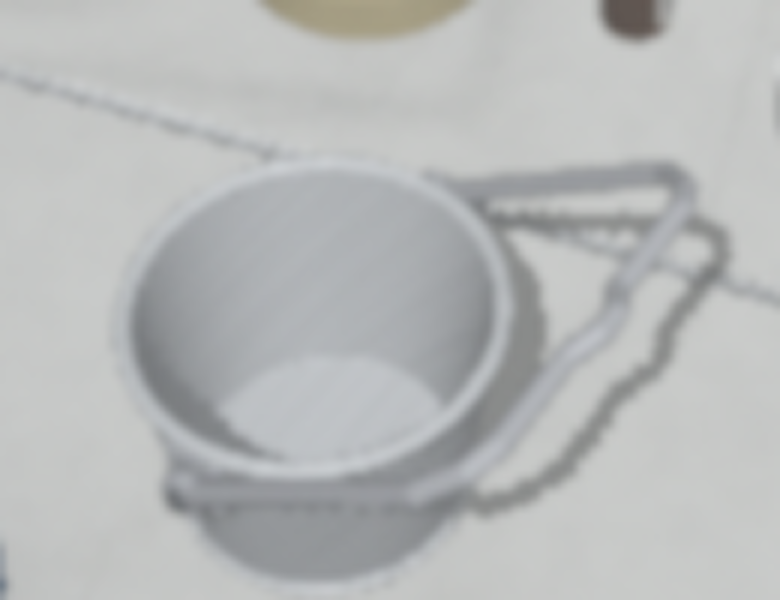

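View pics/c4.png

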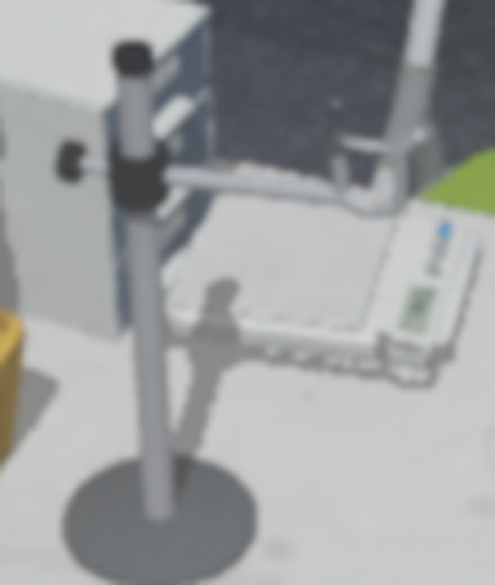

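```bash
cat > fit.py <<'E'
from h import *
from scipy.optimize import least_squares
T=load('top0');S=load('side0')
def Rz(a): return np.array([[np.cos(a),-np.sin(a),0],[np.sin(a),np.cos(a),0],[0,0,1]])
def pl(p,pts): return np.array(pts)@Rz(p[2]).T+np.array([p[0],p[1],0])
def bail(a,y,r): return [-r*np.cos(a),y,.072+r*np.sin(a)]
if __name__=='__main__':
    def f(p):
        P=pl(p,[[0,0,.085],bail(p[3],0,137),][:1]+[bail(p[3],0,.137),bail(p[3],.068,0),bail(p[3],-.068,0)])
        a=proj(T,P)-[[208.1,231.6],[192.7,268.3],[184.7,225.5],[233,237.5]]
        b=proj(S,P[[0,1,3]] if 0 else P[[0,1,2]])-[[252.8,372.8],[303.3,370],[230,401.7]]
        return np.r_[a.ravel(),b.ravel()]
    r=least_squares(f,[0.55,.3,-.2,.5]);print(r.x,np.round(r.fun,1))
    print('kink',pl(r.x,[bail(r.x[3],0,.137)]))
    def g(p):
        Pt=pl(p,[[.12,0,.006],[.12,0,.31],[-.023,0,p[3]+.048]])
        Ps=pl(p,[[.12,0,.006],[.12,0,.31],[-.023,0,p[3]+.048],[0,0,p[3]-.006]])
        a=proj(T,Pt)-[[343.2,194.3],[347.3,157.5],[352,220.6]]
        b=proj(S,Ps)-[[265.6,265],[259.3,161],[324.4,179],[313.3,195.8]]
        return np.r_[a.ravel(),b.ravel()]
    r=least_squares(g,[0.55,-.1,0,.25]);print(r.x,np.round(r.fun,1))
    # other objects
    for n,(u,v),z in [('tape',(294,209),.02),('bottle',(292,246),.07),('roll',(285,281),.026),('counter',(289,319),.02)]:
        print(n,onz(T,u,v,z))
    C=cloud(T)
    m=(abs(C[...,0]-.68)<.2)&(abs(C[...,1]-r.x[1])<.04)&(C[...,2]>.15)
    for q in C[m][::4]: print(np.round(q,3),end=' ')
E
python3 fit.py
```

```text
[ 0.63398192  0.2203905  -0.17127619  0.63246517] [-0.9 -0.3 -0.4 -0.8 -0.8  2.  -0.5 -0.5 -0.5 -2.4 -0.9  1.1  1.7 -0.8]
kink [[0.5250983  0.2392242  0.15298548]]
[ 0.64978812 -0.15778504  0.09826233  0.23964932] [-1.5 -0.2  0.5  2.3  0.4  0.2  0.  -0.7  0.1 -1.  -1.3 -1.1 -0.7  1.1]
tape [ 0.71783784 -0.00976802  0.02      ]
bottle [ 0.60156452 -0.00969428  0.07      ]
roll [0.51008278 0.00869893 0.026     ]
counter [ 0.40584739 -0.00548225  0.02      ]
[ 0.811 -0.137  0.246] [ 0.81  -0.147  0.249] [ 0.811 -0.138  0.239] [ 0.809 -0.147  0.247] [ 0.807 -0.137  0.244] [ 0.804 -0.147  0.253] [ 0.801 -0.137  0.252] [ 0.804 -0.147  0.245] [ 0.801 -0.135  0.245] [ 0.78  -0.142  0.306] [ 0.778 -0.151  0.312] [ 0.801 -0.14   0.239] [ 0.777 -0.147  0.306] [ 0.776 -0.156  0.312] [ 0.773 -0.144  0.312] [ 0.775 -0.154  0.308] [ 0.769 -0.144  0.315] [ 0.769 -0.153  0.316] [ 0.769 -0.142  0.308] [ 0.768 -0.151  0.311] [ 0.766 -0.139  0.31 ] [ 0.765 -0.149  0.313] [ 0.783 -0.14   0.252] [ 0.763 -0.147  0.311] [ 0.765 -0.156  0.307] [ 0.761 -0.142  0.311] [ 0.762 -0.151  0.307] [ 0.77  -0.139  0.2
[... 1350 characters left out ...]
53  0.249] [ 0.697 -0.153  0.25 ] [ 0.697 -0.154  0.242] [ 0.692 -0.153  0.25 ] [ 0.69  -0.154  0.249] [ 0.687 -0.154  0.249] [ 0.686 -0.154  0.246] [ 0.683 -0.154  0.246] [ 0.681 -0.154  0.247] [ 0.669 -0.152  0.28 ] [ 0.67  -0.162  0.278] [ 0.667 -0.157  0.28 ] [ 0.666 -0.152  0.274] [ 0.665 -0.162  0.28 ] [ 0.661 -0.157  0.283] [ 0.665 -0.156  0.26 ] [ 0.663 -0.156  0.256] [ 0.662 -0.156  0.251] [ 0.661 -0.157  0.245] [ 0.658 -0.157  0.246] [ 0.657 -0.157  0.242] [ 0.653 -0.157  0.247] [ 0.651 -0.157  0.243] [ 0.648 -0.157  0.246] [ 0.648 -0.157  0.238] [ 0.644 -0.157  0.241] [ 0.636 -0.156  0.265] [ 0.634 -0.156  0.265] [ 0.629 -0.164  0.286] [ 0.625 -0.161  0.293] [ 0.633 -0.162  0.247]
```

```bash
cat >> h.py <<'E'
from scipy.spatial.transform import Rotation as Ro
def ori(yaw,th,s=1,flip=1):
    Z=Ro.from_euler('z',yaw).as_matrix()
    a=Z@np.array([0,-np.sin(th)*s,-np.cos(th)]); z=Z@np.array([flip,0,0]); y=np.cross(z,a)
    M=np.stack([a,y,z],1); return M, Ro.from_matrix(M).as_euler('xyz')
def tcp(g,M,back=.019): return np.array(g)+M[:,0]*back   # grasp point->TCP
E
python3 - <<'E'
from h import *
T=load('top0');W=load('wrist0');C=cloud(T)
for n,(u0,v0,u1,v1) in {'bluebin':(30,100,190,208),'whitebox':(395,90,450,165),'orange':(225,80,362,158),'spray':(365,85,398,145),'scale':(398,165,450,230)}.items():
    P=C[v0:v1,u0:u1].reshape(-1,3); P=P[P[:,2]>.03]; print(n,P.min(0).round(3),P.max(0).round(3))
# wrist cam in tool
s=readout.observe();M=Ro.from_euler('xyz',s['eef_rot']).as_matrix();R=cv2.Rodrigues(np.array(W['rvec'],float))[0]
print('cam in tool',M.T@(-R.T@np.ravel(W['tvec'])-s['position']),'fwd',M.T@R[2],'right',M.T@R[0])
pail=[.634,.2204];
for sgn in (1,-1):
  for fl in (1,-1):
    for nm,o,yaw,z,r in [('fold',pail,-.171,.149,-.105),('up',pail,-.171,.202,0),('app',(.649,-.157),.08,.31,-.1),('high',(.649,-.157),.08,.31,0),('seat',(.649,-.157),.08,.24,0)]:
        M,e=ori(yaw,np.radians(20),sgn,fl); Zr=Ro.from_euler('z',yaw).as_matrix()
        g=np.array([o[0],o[1],0])+Zr@np.array([r,.03*sgn,z])
        q=solver.inverse_kinematics(tcp(g,M),e); print(sgn,fl,nm,None if q is None else np.round(q,2))
E
```

```text
bluebin [ 0.339 -0.078  0.03 ] [1.001 0.653 1.564]
whitebox [ 0.339 -0.425  0.03 ] [ 1.024 -0.078  1.564]
orange [ 0.339 -0.197  0.03 ] [1.106 0.193 1.564]
spray [ 0.339 -0.304  0.03 ] [ 1.097 -0.078  1.564]
scale [ 0.339 -0.441  0.03 ] [ 0.854 -0.078  1.564]
cam in tool [-0.14481328  0.0810408   0.0004101 ] fwd [ 9.49512641e-01 -3.13728613e-01 -3.19160195e-04] right [5.20590244e-04 5.58275237e-04 9.99999709e-01]
1 1 fold [ 0.38  0.65  1.18 -0.3   1.5   0.6 ]
1 1 up [ 0.3   0.76  0.81 -0.31  1.73  0.45]
1 1 app [-0.32  0.34  1.24 -0.32  1.42 -0.37]
1 1 high [-0.26  0.53  0.94 -0.33  1.55 -0.35]
1 1 seat [-0.26  0.57  1.07 -0.33  1.39 -0.3 ]
1 -1 fold [ 0.38  0.65  1.18 -0.3   1.5  -2.54]
1 -1 up [ 0.3   0.76  0.81 -0.31  1.73 -2.69]
1 -1 app [-0.32  0.34  1.24 -0.32  1.42  2.77]
1 -1 high [-0.26  0.53  0.94 -0.33  1.55  2.79]
1 -1 seat [-0.26  0.57  1.07 -0.33  1.39  2.84]
-1 1 fold [0.03 0.47 1.55 0.39 1.09 0.02]
-1 1 up [-0.01  0.57  1.19  0.35  1.35  0.09]
-1 1 app [-0.65  0.49  1.01  0.27  1.87 -0.68]
-1 1 high [-0.55  0.67  0.68  0.31  1.99 -0.53]
-1 1 seat [-0.55  0.7   0.83  0.29  1.82 -0.59]
-1 -1 fold None
-1 -1 up None
-1 -1 app [-0.65  0.49  1.01  0.27  1.87  2.47]
-1 -1 high [-0.55  0.67  0.68  0.31  1.99  2.61]
-1 -1 seat [-0.55  0.7   0.83  0.29  1.82  2.56]
```

Run:
```python
from h import *
T=load('top0');C=cloud(T);C[T['depth']<=0]=np.nan
for n,(u0,v0,u1,v1) in {'bluebin':(30,100,195,210),'whitebox':(400,95,450,165)}.items():
    P=C[v0:v1,u0:u1].reshape(-1,3); P=P[P[:,2]>.03]; print(n,P.min(0).round(3),P.max(0).round(3))
P=C[40:210,180:200].reshape(-1,3);P=P[P[:,2]>.08];print(P.min(0).round(3),P.max(0).round(3))
# look at the hook
M,e=ori(.08,np.radians(20)); 
p=tcp([.50,-.10,.36],M); robot.movep(p,e); st()
snap('wrist','w1');
```

```text
bluebin [0.703 0.279 0.03 ] [1.029 0.653 0.247]
whitebox [ 0.84  -0.425  0.032] [ 1.024 -0.291  0.179]
[0.716 0.275 0.08 ] [1.191 0.301 0.243]
t 2.1 p [ 0.5004 -0.1072  0.3419] rot [-1.572  1.222 -1.494] F [-0.31  0.07 -0.69] T [ 0.14 -0.09  0.02] gap 0.088
```

View pics/w1.png

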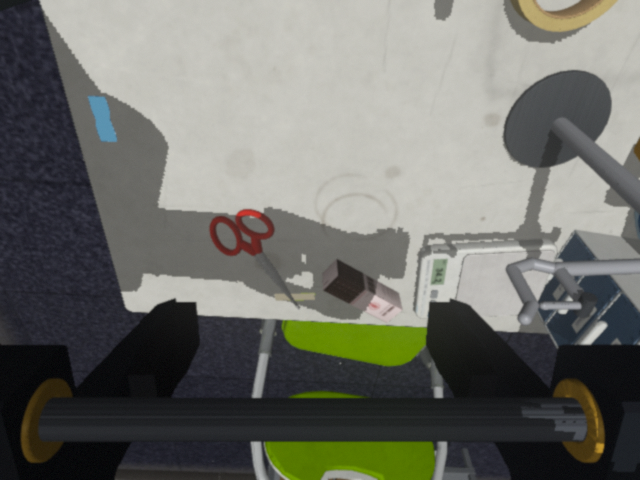

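The wrist view shows the hook at about (510–600, 260–330). The blue bin is 0.247 m high and close to the pail's +y side, so I'll grip the bar on its -y side. Next I'll look closer at the hook.

Run:
```python
from h import *
crop('w1',480,220,640,340,5,'c5')
im=load('w1');C=cloud(im);C[im['depth']<=0]=np.nan
for v in range(255,335,5):
    row=[(u,*np.round(C[v,u],3)) for u in range(504,640,6) if C[v,u,2]>.2]; print(v,[(r[0],[float(x) for x in r[1:]]) for r in row])
```

```text
255 []
260 [(522, [0.643, -0.156, 0.236]), (528, [0.647, -0.155, 0.236]), (534, [0.651, -0.155, 0.235]), (540, [0.655, -0.155, 0.236]), (594, [0.69, -0.151, 0.237]), (600, [0.693, -0.15, 0.237]), (606, [0.696, -0.149, 0.238]), (612, [0.701, -0.149, 0.238]), (618, [0.705, -0.149, 0.237]), (624, [0.708, -0.148, 0.238]), (630, [0.712, -0.148, 0.238]), (636, [0.717, -0.148, 0.237])]
265 [(510, [0.633, -0.156, 0.241]), (516, [0.637, -0.156, 0.241]), (522, [0.642, -0.156, 0.24]), (528, [0.646, -0.156, 0.24]), (534, [0.65, -0.157, 0.239]), (540, [0.653, -0.155, 0.24]), (546, [0.657, -0.154, 0.241]), (552, [0.661, -0.154, 0.241]), (558, [0.664, -0.153, 0.242]), (564, [0.667, -0.152, 0.242]), (570, [0.67, -0.151, 0.243]), (576, [0.675, -0.152, 0.242]), (582, [0.678, -0.151, 0.243]), (588, [0.683, -0.151, 0.242]), (594, [0.687, -0.151, 0.242]), (600, [0.69, -0.15, 0.242]), (606, [0.693, -0.149, 0.243]), (612, [0.698, -0.15, 0.243]), (618, [0.701, -0.149, 0.243]), (624, [0.707, -0.15, 0.241]), (630, [0.709, -0.148, 0.243]), (636, [0.715, -0.149, 0.241])]
270 [(510, [0.633, -0.158, 0.244]), (516
[... 2008 characters left out ...]
 [0.643, -0.157, 0.275]), (552, [0.647, -0.157, 0.274]), (558, [0.65, -0.157, 0.275]), (564, [0.654, -0.156, 0.275]), (570, [0.657, -0.156, 0.275]), (576, [0.66, -0.155, 0.275]), (582, [0.664, -0.155, 0.275]), (588, [0.665, -0.152, 0.277]), (594, [0.669, -0.153, 0.277])]
310 [(522, [0.627, -0.158, 0.279]), (528, [0.63, -0.157, 0.28]), (534, [0.633, -0.157, 0.28]), (576, [0.663, -0.161, 0.274]), (582, [0.664, -0.158, 0.277]), (588, [0.667, -0.157, 0.277])]
315 [(522, [0.625, -0.158, 0.283]), (528, [0.628, -0.157, 0.284]), (534, [0.633, -0.159, 0.282]), (582, [0.666, -0.161, 0.277]), (588, [0.669, -0.161, 0.277])]
320 [(522, [0.625, -0.159, 0.286]), (528, [0.628, -0.158, 0.286])]
325 []
330 []
```

View pics/c5.png

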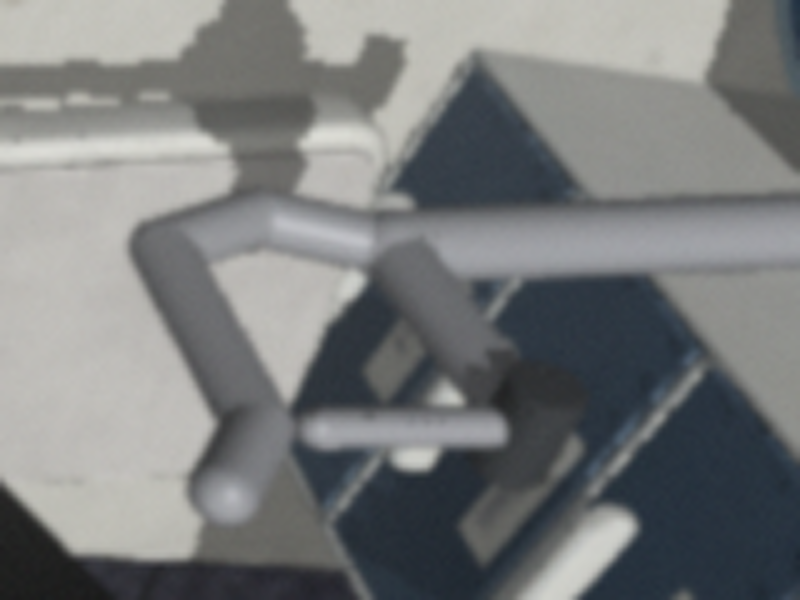

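The crop gives the hook's legs at x≈0.634 and 0.665, hook centre ≈(0.650,-0.158) and seat z≈0.243. Next I'll go above the bail and take a wrist view.

```bash
cat >> h.py <<'E'
TH=np.radians(20)
def bar(P,a,off=-.03,r=.13):
    return np.array([P[0],P[1],0])+Ro.from_euler('z',P[2]).as_matrix()@np.array([-r*np.cos(a),off,.072+r*np.sin(a)])
E
python3 - <<'E'
from h import *
P=[.634,.2204,-.171]; a=.632
M,e=ori(P[2],TH,-1); g=bar(P,a); p=tcp(g,M)-M[:,0]*.09
print(g,p); robot.movep(p,e); st(); snap('wrist','w2'); snap('side','s2')
E
```

```text
[0.52553459 0.20868649 0.14879875] [0.52140233 0.18475723 0.21551693]
t 3.33 p [0.5218 0.1841 0.2159] rot [1.567 1.222 1.396] F [ 0.76 -0.07  0.47] T [-0.18 -0.08  0.09] gap 0.0883
```

View pics/w2.png

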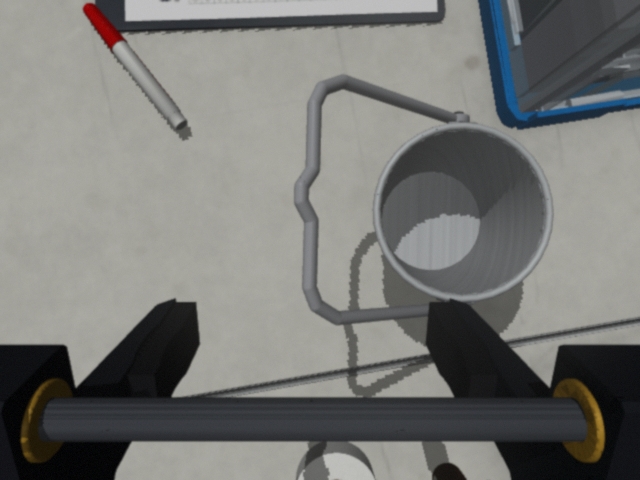

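The wrist view shows the bar running from about (315,100) to (311,290), with the kink at (300,192), between the fingers. I'll refine the pose from depth.

Run:
```python
from h import *
im=load('w2');C=cloud(im);C[im['depth']<=0]=np.nan
for v in range(80,325,10):
    row=C[v,290:380]; m=(row[:,2]>.13)&(row[:,2]<.2)
    if m.any(): print(v,np.round(np.median(row[m],0),4),m.sum())
# rim
P=C[110:310,365:560].reshape(-1,3); m=(abs(P[:,2]-.083)<.006); q=P[m][:,:2]
(c,r)=cv2.minEnclosingCircle(q.astype(np.float32)); print(c,r)
from scipy.optimize import least_squares
# outer rim: fit
f=least_squares(lambda p:np.hypot(q[:,0]-p[0],q[:,1]-p[1])-p[2],[.634,.22,.06],loss='soft_l1',f_scale=.002);print(f.x)
print('hinge +y',[np.round(C[v,u],3) for u,v in [(460,116),(461,119)]])
```

```text
80 [0.5594 0.3034 0.141 ] 38
90 [0.555  0.2981 0.1418] 46
100 [0.5422 0.2911 0.1511] 16
110 [0.5399 0.2859 0.1509] 15
120 [0.539  0.2804 0.1512] 15
130 [0.5378 0.2751 0.1516] 14
140 [0.5366 0.2701 0.1507] 15
150 [0.5357 0.2644 0.1513] 15
160 [0.5348 0.2591 0.1515] 15
170 [0.533  0.2538 0.1518] 16
180 [0.5289 0.2487 0.1543] 18
190 [0.5257 0.2436 0.1549] 15
200 [0.5248 0.2384 0.1552] 15
210 [0.5262 0.233  0.1532] 16
220 [0.528  0.2275 0.1515] 16
230 [0.5273 0.2222 0.1517] 15
240 [0.5262 0.217  0.1514] 14
250 [0.525  0.2117 0.1514] 15
260 [0.5241 0.2065 0.1509] 15
270 [0.5229 0.2013 0.1514] 14
280 [0.5218 0.1961 0.151 ] 15
290 [0.5219 0.1906 0.1507] 15
300 [0.5226 0.185  0.1493] 15
310 [0.5291 0.1777 0.145 ] 35
320 [0.5369 0.1697 0.1375] 34
(0.6283678412437439, 0.22400754690170288) 0.06914523243904114
[0.6324473  0.22072605 0.05882949]
hinge +y [array([0.646, 0.288, 0.078]), array([0.646, 0.286, 0.079])]
```

Run:
```python
from h import *
P=[.634,.2202,-.198]; a=.625
M,e=ori(P[2],TH,-1); p=tcp(bar(P,a),M)
robot.move_straight(p-M[:,0]*.06,e,feed=.2)
print(robot.move_straight(p,feed=.1,until_force=6)); st()
robot.command_gripper(0.0,5); st()
snap('wrist','w3');snap('side','s3')
```

```text
False
t 4.48 p [0.5264 0.2178 0.1309] rot [1.567 1.221 1.37 ] F [ 0.17  0.5  -0.13] T [-0.18 -0.06 -0.01] gap 0.0883
t 5.68 p [0.5262 0.2179 0.1302] rot [1.57  1.222 1.372] F [ 1.02  0.15 -1.59] T [-0.26 -0.18 -0.04] gap 0.0068
```

View pics/w3.png

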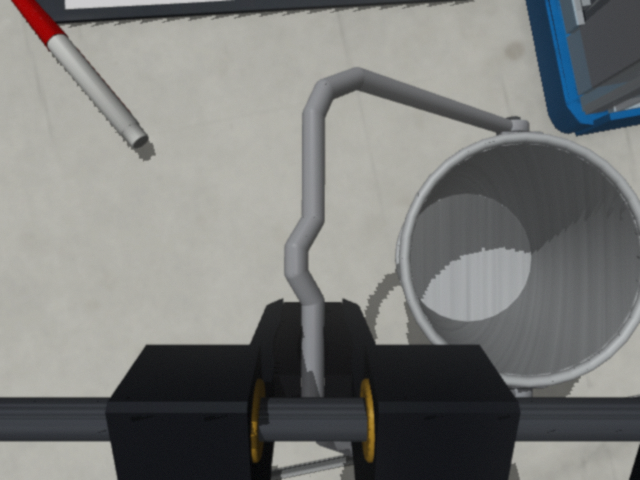

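The bar is held by its straight length, just beside the kink at (297,265). Now I'll swing it along the arc.

```bash
python3 - <<'E'
from h import *
P=[.634,.2202,-.198]; a=.625
M,e=ori(P[2],TH,-1)
for b in np.linspace(a,1.57,9)[1:]:
    robot.move_straight(tcp(bar(P,b),M),feed=.08)
    s=readout.observe(); print(round(b,2),np.round(s['position']-tcp(bar(P,b),M),4),np.round(s['force'],2))
robot.hold(.3); st()
snap('wrist','w4');snap('side','s4')
E
python3 -c "
from h import *
crop('s4',170,240,370,440,3,'c6')"
```

```text
0.74 [ 0.0001 -0.      0.0001] [ 1.06  0.51 -1.43]
0.86 [-0.0001  0.     -0.0002] [ 0.48  0.46 -1.3 ]
0.98 [-0.0002  0.     -0.0002] [ 0.33 -0.39 -1.01]
1.1 [-0.0002  0.     -0.0001] [ 1.41  0.37 -1.13]
1.22 [-0.0002 -0.     -0.0001] [-0.74 -1.25 -1.23]
1.33 [-0.0004  0.     -0.0003] [-0.28 -0.85 -1.59]
1.45 [-0.0004  0.0001 -0.0005] [-0.79  0.11 -1.84]
1.57 [-0.0003  0.0001 -0.0003] [ 0.18 -0.51 -2.74]
t 8.82 p [0.6289 0.1973 0.184 ] rot [1.572 1.222 1.374] F [-1.01  1.36 -3.59] T [-0.32  0.01  0.05] gap 0.0067
```

View pics/w4.png

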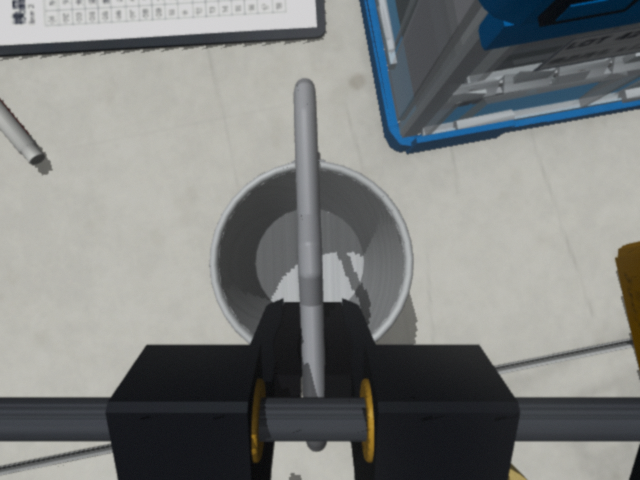

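View pics/c6.png

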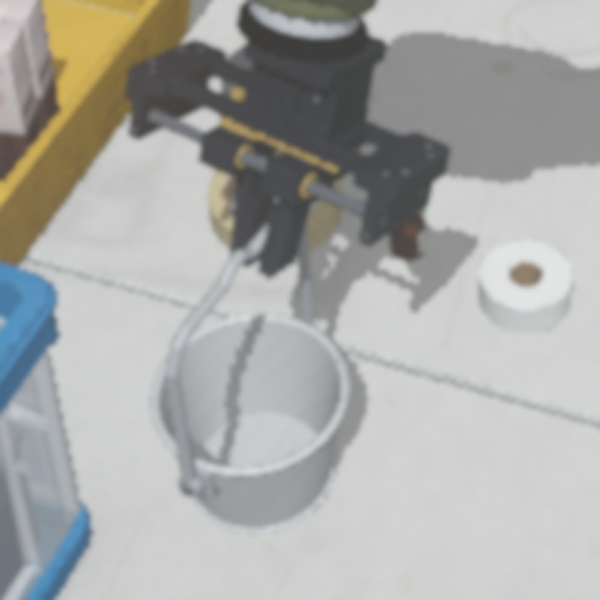

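The bail is upright and the pail is still on the table. Next I'll tighten the grip and lift.

```bash
python3 - <<'E'
from h import *
P=[.634,.2202,-.198]
M,e=ori(P[2],TH,-1)
robot.command_gripper(0,55); robot.hold(.2); st()
p=tcp(bar(P,1.57),M)
robot.move_straight(p+[0,0,.04],feed=.06); robot.hold(.3);st()
robot.move_straight(p+[-.01,0,.125],feed=.1); robot.hold(.2);st()
snap('wrist','w5');snap('side','s5')
E
python3 -c "
from h import *
crop('s5',170,150,370,400,2.4,'c7')"
```

```text
t 9.33 p [0.6292 0.1972 0.1842] rot [1.571 1.222 1.373] F [-1.16  0.13 -3.17] T [-0.33  0.13  0.06] gap 0.0053
t 10.45 p [0.6292 0.1972 0.2239] rot [1.572 1.222 1.374] F [-0.08 -0.45 -4.07] T [-0.42 -0.04 -0.07] gap 0.0049
t 11.66 p [0.6192 0.1971 0.3086] rot [1.574 1.222 1.375] F [ 0.75 -0.32 -3.54] T [-0.48  0.06  0.01] gap 0.0051
```

View pics/w5.png

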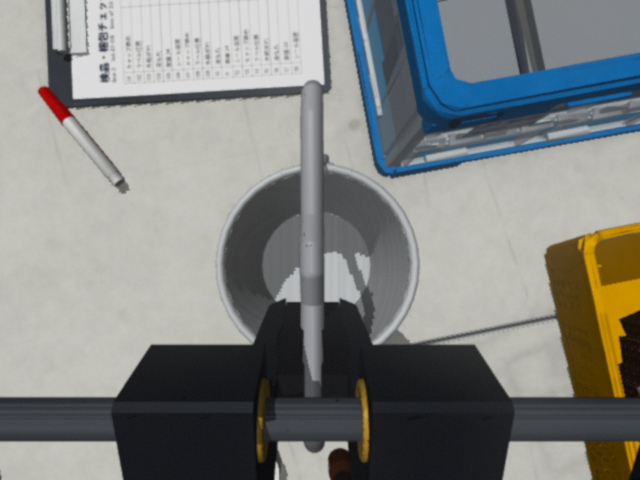

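View pics/c7.png

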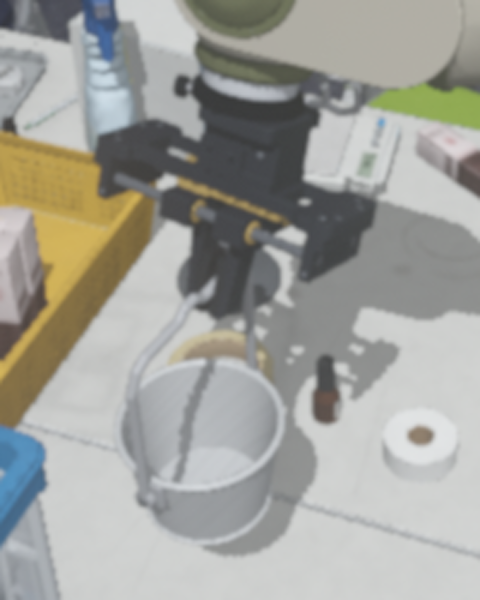

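It is lifted and hangs level. I'll measure where the kink and bar sit relative to the tool.

Run:
```python
from h import *
im=load('w5');C=cloud(im);C[im['depth']<=0]=np.nan
M,e=ori(-.198,TH,-1); s=readout.observe(); p=np.array(s['position']); g=p-.019*M[:,0]
Z=Ro.from_euler('z',-.198).as_matrix()
for v in range(80,400,8):
    row=C[v,295:330]; m=(row[:,2]>.25)
    if m.sum()>5: print(v,np.round(Z.T@(np.nanmedian(row[m],0)-g),4),m.sum())
# rim center/level
P=C[155:350,205:425].reshape(-1,3);k=(P[:,2]>.17)&(P[:,2]<.24);q=(P[k]-g)@Z; 
print('rim z by side', [np.round(np.median(q[mm],0),3) for mm in (q[:,0]<-.05,q[:,0]>.05,q[:,1]>.08)])
```

```text
80 [-0.0004  0.1    -0.0186] 6
88 [-0.0007  0.0912 -0.0039] 19
96 [-0.0008  0.0877 -0.0016] 22
104 [-0.0008  0.0839 -0.0003] 22
112 [-0.0008  0.0807  0.0016] 22
120 [-0.0006  0.0779  0.0017] 23
128 [-0.0006  0.0752  0.0018] 23
136 [-0.0005  0.0725  0.0015] 23
144 [-0.0006  0.0696  0.0018] 23
152 [-0.0006  0.0667  0.0021] 23
160 [-0.0005  0.064   0.0021] 23
168 [-0.0005  0.0614  0.0021] 23
176 [-0.0005  0.0586  0.0021] 23
184 [-0.0006  0.0559  0.0021] 23
192 [-0.0007  0.0533  0.0022] 22
200 [-0.0007  0.0505  0.0026] 22
208 [-0.0005  0.0477  0.0028] 23
216 [-0.0005  0.0451  0.0028] 23
224 [-0.0005  0.0423  0.0053] 23
232 [-0.0007  0.0395  0.0072] 24
240 [-0.0007  0.0368  0.0092] 24
248 [-0.0007  0.0343  0.0102] 24
256 [-0.0007  0.0317  0.0105] 24
264 [-0.0007  0.0292  0.0102] 24
272 [-0.0005  0.0267  0.0104] 23
280 [-0.0007  0.0241  0.0093] 24
288 [-0.0005  0.0214  0.0077] 25
296 [-0.0004  0.0187  0.0061] 24
304 [-0.0005  0.0155  0.0029] 35
312 [-0.0004  0.0128  0.0031] 35
320 [-0.0005  0.0104  0.0033] 35
328 [-0.0005  0.0082  0.0033] 35
336 [-0.0005  0.0055  0.0052] 35
344 [-0.0004  0.0031  0.0053] 34
352 [-0.0005  0.0005  0.0052] 35
360 [-0.0004 -0.002   0.0055] 34
368 [-0.0006 -0.0044  0.0057] 35
376 [-0.0006 -0.007   0.0062] 35
384 [-0.0014 -0.0053  0.0205] 35
392 [-0.0013 -0.0078  0.0216] 34
rim z by side [array([-0.053,  0.026, -0.116]), array([ 0.055,  0.025, -0.121]), array([ 0.009,  0.083, -0.117])]
```

```bash
cat >> h.py <<'E'
S=np.array([.650,-.158,0]); SY=.07
MS,ES=ori(SY,TH,-1); ZS=Ro.from_euler('z',SY).as_matrix()
KO=np.array([0,.030,.0065])
def ktcp(x,y,z): # kink centre in stand frame -> TCP
    return tcp(S+ZS@(np.array([x,y,z])-KO),MS)
E
python3 - <<'E'
from h import *
s=readout.observe(); 
for w in [(-.13,0,.325),(-.05,0,.32),(0,0,.32),(0,0,.23)]: print(np.round(ktcp(*w),3),np.round(solver.inverse_kinematics(ktcp(*w),ES),2))
robot.move_straight(ktcp(-.13,0,.325),ES,feed=.15); robot.hold(.3); st()
snap('wrist','w6');snap('side','s6')
crop('s6',190,100,390,300,3,'c8')
E
```

```text
[ 0.522 -0.191  0.301] [-0.68  0.44  1.07  0.26  1.87 -0.7 ]
[ 0.602 -0.185  0.296] [-0.6   0.58  0.85  0.29  1.93 -0.59]
[ 0.652 -0.181  0.296] [-0.55  0.67  0.67  0.31  1.99 -0.52]
[ 0.652 -0.181  0.206] [-0.55  0.7   0.85  0.29  1.78 -0.59]
t 14.88 p [ 0.522  -0.1904  0.3007] rot [1.571 1.222 1.641] F [ 0.9  -0.31 -3.92] T [-0.49 -0.1  -0.07] gap 0.0051
```

View pics/w6.png

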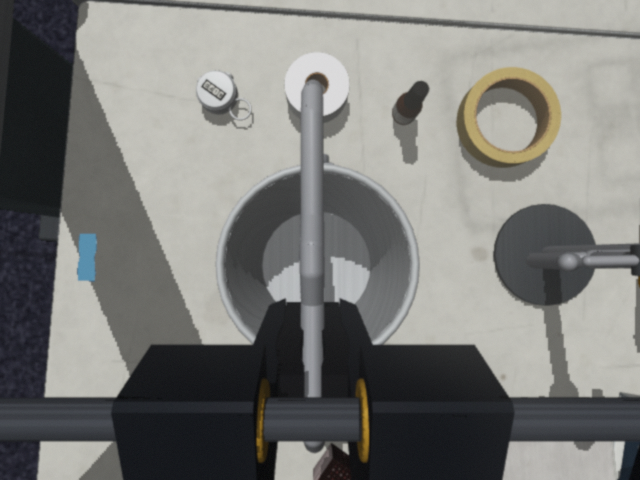

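View pics/c8.png

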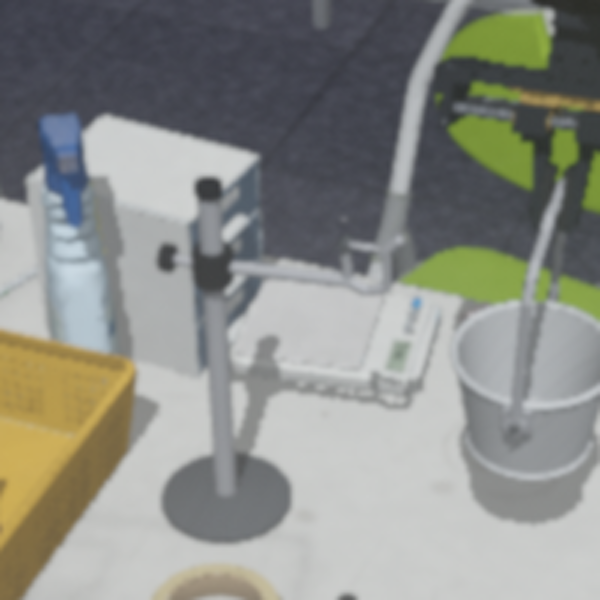

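In the wrist view the hook tip is at (568,262), level with the kink at rows 250–275. I'll measure both from this one camera.

Run:
```python
from h import *
im=load('w6');C=cloud(im);C[im['depth']<=0]=np.nan
L=(C-S)@ZS
P=L[225:290,545:640].reshape(-1,3)
def rep(n,m): q=P[m];print(n,m.sum(),np.round(np.nanmin(q,0),4),np.round(np.nanmedian(q,0),4),np.round(np.nanmax(q,0),4)) if m.any() else print(n,0)
rep('high',P[:,2]>.265)
rep('tip',(P[:,2]>.27)&(P[:,0]<-.008)); rep('gate',(P[:,2]>.265)&(P[:,0]>-.008)&(P[:,0]<.012)); rep('arm',(P[:,2]>.22)&(P[:,2]<.26)&(P[:,0]>.025))
rep('low',(P[:,2]>.22)&(P[:,2]<.26)&(P[:,0]<.01))
K=L[240:285,300:322].reshape(-1,3);print('kink top',np.round(np.nanmedian(K,0),4), np.nanmax(K[:,2]))
for v in range(216,305,8): print(v,np.round(np.nanmedian(L[v,300:325],0),4))
```

```text
high 1313 [-0.0269 -0.0069  0.265 ] [-0.0027 -0.0005  0.2752] [0.0167 0.0066 0.288 ]
tip 459 [-0.0269 -0.0047  0.272 ] [-0.0227 -0.0007  0.2846] [-0.0081  0.003   0.288 ]
gate 500 [-0.0079 -0.0028  0.2724] [ 0.0022 -0.0005  0.275 ] [0.0119 0.0021 0.2773]
arm 57 [ 0.0252 -0.0048  0.2397] [0.0297 0.0041 0.2425] [0.0352 0.0052 0.2443]
low 107 [-0.019  -0.0046  0.2345] [-0.0161  0.0016  0.257 ] [0.01   0.0036 0.26  ]
kink top [-1.313e-01  1.000e-04  3.289e-01] 0.3314322870000848
216 [-0.1307  0.0153  0.3218]
224 [-0.1308  0.0125  0.3239]
232 [-0.1307  0.0097  0.3262]
240 [-0.1307  0.0071  0.3278]
248 [-0.1307  0.0045  0.329 ]
256 [-0.1307  0.002   0.3289]
264 [-0.1307 -0.0006  0.3291]
272 [-0.1307 -0.0031  0.3292]
280 [-0.1307 -0.0057  0.3281]
288 [-0.1307 -0.0083  0.3267]
296 [-0.1307 -0.0111  0.3248]
304 [-0.1307 -0.0139  0.323 ]
```

The stand pose is confirmed: tip at x=-0.023, y≈0, gate top ≈0.276, seat ≈0.240. Now I'll move over the hook and lower until contact.

Run:
```python
from h import *
robot.move_straight(ktcp(.0005,.0005,.32),feed=.12); robot.hold(.3); st()
snap('wrist','w7')
print(robot.move_straight(ktcp(.0005,.0005,.295),feed=.05,until_force=6)); robot.hold(.2);s0=st()
snap('side','s7'); crop('s7',230,120,390,270,4,'c9')
```

```text
t 16.52 p [ 0.6519 -0.181   0.2959] rot [1.57  1.222 1.64 ] F [ 0.21  0.13 -4.51] T [-0.51 -0.08  0.05] gap 0.0052
False
t 17.42 p [ 0.6522 -0.1809  0.271 ] rot [1.569 1.222 1.639] F [ 0.54 -0.11 -3.88] T [-0.53 -0.13  0.01] gap 0.0052
```

View pics/w7.png

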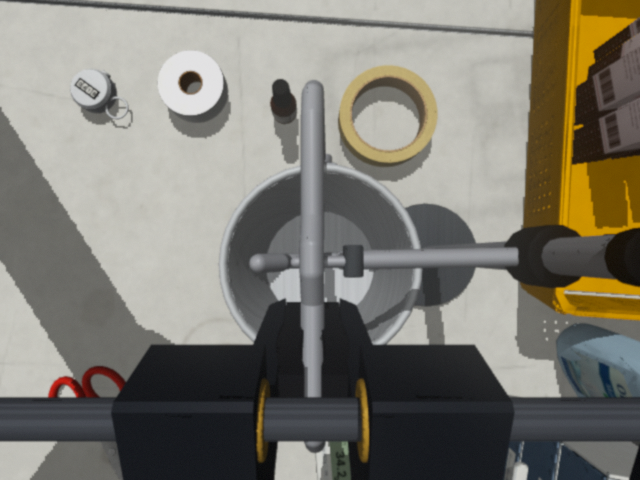

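View pics/c9.png

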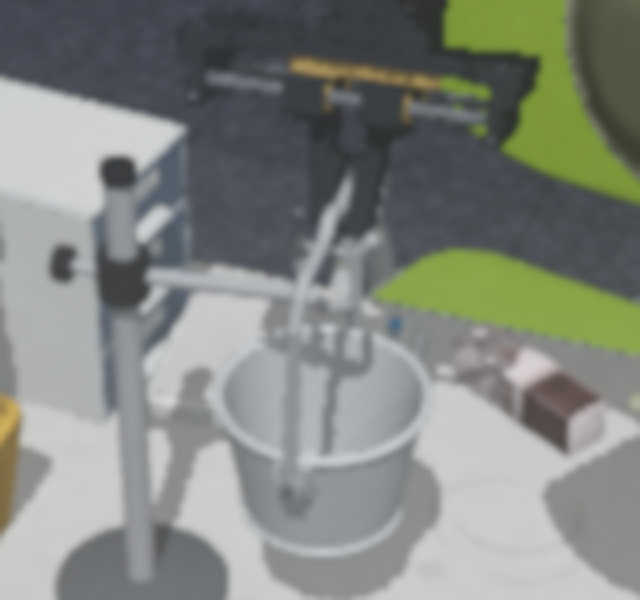

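The kink at (311,262) is centred between the hook tip at (262,262) and the gate pivot at (352,260). Now I'll press through the gate slowly, with a force guard.

Run:
```python
from h import *
f0=-4.0
for z in np.r_[np.arange(.288,.2495,-.004)]:
    hit=robot.move_straight(ktcp(.0005,.0005,z),feed=.025,until_force=9)
    s=readout.observe(); print(round(z,3),hit,np.round(s['position'],4),np.round(s['force'],2),np.round(s['ft_torque'],2))
    if hit or s['force'][2]-f0>11: break
snap('wrist','w8'); st()
```

```text
0.288 False [ 0.6521 -0.1809  0.2635] [-0.6  -0.41 -3.62] [-0.44 -0.08 -0.02]
0.284 False [ 0.6521 -0.1809  0.2594] [-0.44 -0.09 -3.94] [-0.47 -0.14  0.03]
0.28 False [ 0.6521 -0.1809  0.2554] [ 0.24  0.62 -4.11] [-0.42 -0.16 -0.01]
0.276 False [ 0.6522 -0.1809  0.2522] [-1.03 -0.81  1.7 ] [-0.16 -0.06  0.05]
0.272 False [ 0.6521 -0.1809  0.2478] [ 0.24 -0.24  2.26] [-0.06 -0.15  0.02]
0.268 False [ 0.652  -0.181   0.2436] [ 0.17 -0.92  3.63] [-0.02 -0.03 -0.01]
0.264 False [ 0.6517 -0.181   0.2395] [-2.87 -0.79  2.9 ] [-0.14  0.27  0.22]
0.26 False [ 0.6518 -0.181   0.2353] [-3.9  -0.37  2.29] [-0.17  0.37  0.27]
0.256 False [ 0.6518 -0.181   0.2311] [-4.1  -1.76  0.96] [-0.29  0.51  0.33]
0.252 False [ 0.6517 -0.181   0.2269] [-4.91 -1.11 -1.43] [-0.45  0.64  0.45]
t 20.73 p [ 0.6516 -0.181   0.2268] rot [1.577 1.221 1.647] F [-5.97 -1.31 -1.08] T [-0.52  0.68  0.48] gap 0.0049
```

View pics/w8.png

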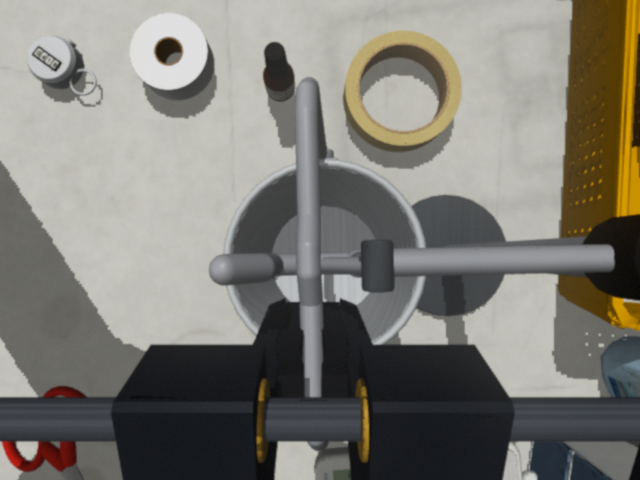

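The bar is at kink z≈0.252. The opened gate now pushes it sideways by about 5 N, well under the limit. I'll shift it 2.5 mm in -x and lower it in small steps.

Run:
```python
from h import *
for x,z in [(-.0025,.252),(-.0025,.250),(-.002,.248),(-.0015,.2465),(-.001,.245),(0,.2435),(0,.242),(0,.2405)]:
    hit=robot.move_straight(ktcp(x,.0005,z),feed=.02,until_force=6)
    robot.hold(.1);s=readout.observe(); print(x,z,hit,np.round(s['position'],4),np.round(s['force'],2),np.round(s['ft_torque'],2))
    if hit or s['force'][2]>3.5: break
snap('wrist','w9');snap('side','s9'); crop('s9',230,120,390,270,4,'c10'); st()
```

```text
-0.0025 0.252 False [ 0.6494 -0.181   0.2271] [-0.46  0.68 -4.06] [-0.48 -0.11  0.03]
-0.0025 0.25 False [ 0.6492 -0.1811  0.2256] [ 0.3   0.06 -4.04] [-0.53 -0.14  0.04]
-0.002 0.248 False [ 0.6496 -0.1811  0.2236] [ 0.48 -0.15 -4.61] [-0.48 -0.13 -0.01]
-0.0015 0.2465 False [ 0.6501 -0.1811  0.2221] [-1.36  0.23 -3.73] [-0.51 -0.09 -0.01]
-0.001 0.245 False [ 0.6506 -0.181   0.2206] [ 0.57  0.13 -4.79] [-0.42 -0.12  0.03]
0 0.2435 False [ 0.6516 -0.1809  0.2191] [-0.14  0.78 -4.36] [-0.49 -0.12 -0.  ]
0 0.242 False [ 0.6517 -0.181   0.2181] [ 0.23  0.14 -1.01] [-0.26 -0.1  -0.02]
0 0.2405 False [ 0.6518 -0.1809  0.217 ] [-0.21 -0.09  5.53] [ 0.22 -0.02  0.03]
t 23.68 p [ 0.6518 -0.1809  0.217 ] rot [1.567 1.222 1.637] F [-0.64  0.66  5.48] T [ 0.2  -0.06  0.05] gap 0.005
```

View pics/w9.png

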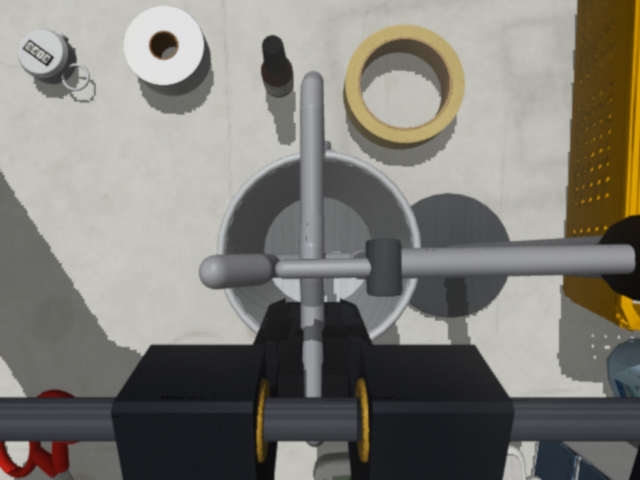

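View pics/c10.png

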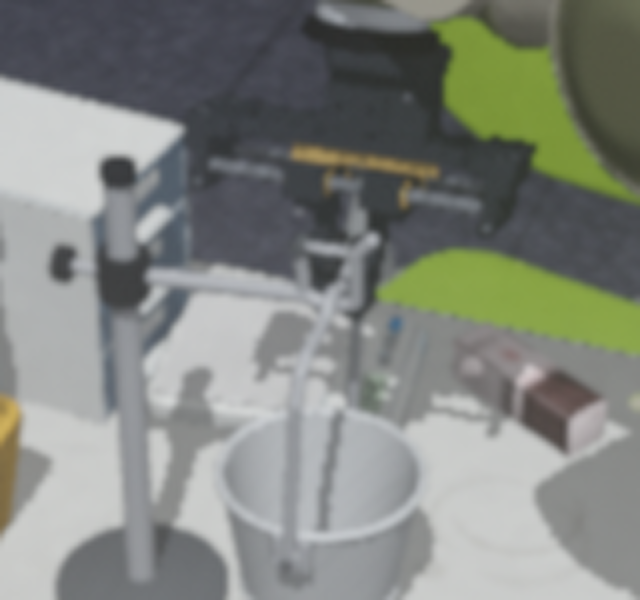

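In the wrist view the gate is shut and crosses above the bar at (312,268). The bar is on the seat at 0.2405, carrying about 10 N. I'll ease off by 1 mm, release, and back out along the tool axis.

Run:
```python
from h import *
robot.move_straight(ktcp(0,.0005,.2416),feed=.02); robot.hold(.2); st()
robot.command_gripper(0,10); st()
robot.command_gripper(.04); robot.hold(.3); s=st()
p=np.array(s['position'])
print(robot.move_straight(p-MS[:,0]*.05,feed=.08,until_force=5))
print(robot.move_straight(p-MS[:,0]*.16,feed=.15,until_force=8)); robot.hold(1.);st()
snap('wrist','w10');snap('side','s10'); crop('s10',230,120,390,270,4,'c11')
```

```text
t 24.12 p [ 0.6516 -0.1809  0.2173] rot [1.57  1.222 1.64 ] F [0.29 0.25 2.86] T [ 0.05 -0.06 -0.03] gap 0.0055
t 24.34 p [ 0.6516 -0.1811  0.2168] rot [1.572 1.222 1.642] F [ 0.65 -0.26 -0.13] T [-0.32 -0.2  -0.08] gap 0.0066
t 25.29 p [ 0.6516 -0.181   0.2172] rot [1.571 1.222 1.641] F [-0.43 -0.1  -0.2 ] T [-0.17 -0.15  0.06] gap 0.0399
False
False
t 27.95 p [ 0.6554 -0.2356  0.3676] rot [1.571 1.222 1.641] F [-0.3  -0.51 -1.14] T [-0.22  0.03  0.02] gap 0.0401
```

View pics/w10.png

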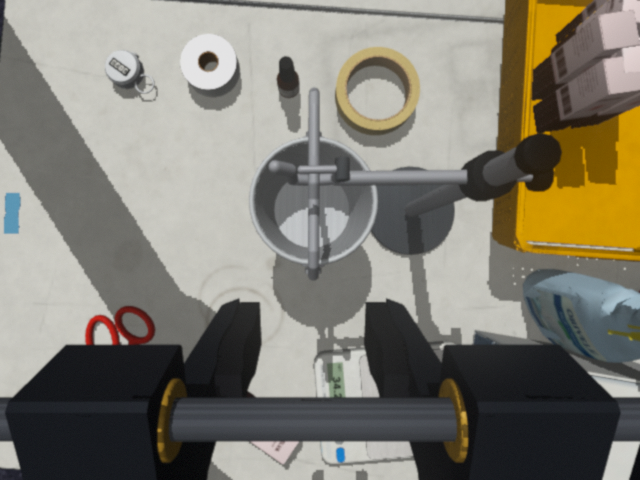

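View pics/c11.png

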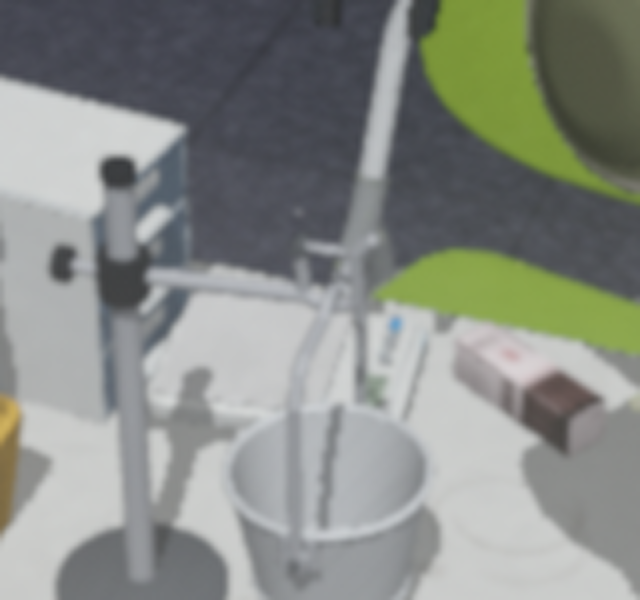

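The pail hangs with the gate closed across the bar at (314,170). I'll check tilt, centring and stillness numerically.

Run:
```python
from h import *
im=load('w10');C=cloud(im);C[im['depth']<=0]=np.nan;L=(C-S)@ZS
for v in range(88,280,8):
    row=L[v,300:330];m=(row[:,2]>.2)
    if m.sum(): print(v,np.round(np.nanmedian(row[m],0),4),m.sum())
P=L[160:182,296:336].reshape(-1,3);P=P[P[:,2]>.255];print('gate',np.round(np.median(P,0),4),P.min(0).round(4),P.max(0).round(4))
P=L[130:270,245:380].reshape(-1,3);k=(P[:,2]>.09)&(P[:,2]<.15)&(np.hypot(P[:,0],P[:,1])>.05)&(np.hypot(P[:,0],P[:,1])<.075);q=P[k]
# top of rim fit plane on highest points per sector
a=np.arctan2(q[:,1],q[:,0]);pts=[q[(a>t)&(a<t+.3)] for t in np.arange(-3.1,3.1,.3)]
pts=np.array([p[np.argsort(-p[:,2])[:8]].mean(0) for p in pts if len(p)>8])
c=np.linalg.lstsq(np.c_[pts[:,:2],np.ones(len(pts))],pts[:,2],rcond=None)[0];print('rim plane',c.round(3),len(pts))
im2=snap('wrist','w11'); print('diff',np.abs(im2['frame'].astype(int)-im['frame']).mean()); st()
```

```text
88 [2.000e-04 6.980e-02 2.214e-01] 6
96 [0.0005 0.0584 0.2359] 11
104 [0.0005 0.0516 0.2391] 11
112 [2.000e-04 4.600e-02 2.392e-01] 10
120 [0.0005 0.0404 0.2392] 11
128 [0.0005 0.0348 0.2395] 11
136 [0.0005 0.0291 0.2398] 11
144 [2.000e-04 2.370e-02 2.396e-01] 12
152 [2.000e-04 1.830e-02 2.387e-01] 12
160 [2.000e-04 1.190e-02 2.426e-01] 12
168 [ 7.000e-04 -2.000e-04  2.756e-01] 30
176 [0.0008 0.0009 0.2429] 30
184 [ 0.0008 -0.0042  0.2409] 30
192 [ 2.000e-04 -1.000e-02  2.427e-01] 12
200 [ 0.0005 -0.015   0.2395] 11
208 [ 2.000e-04 -2.060e-02  2.399e-01] 12
216 [ 2.00e-04 -2.61e-02  2.40e-01] 12
224 [ 2.000e-04 -3.150e-02  2.401e-01] 12
232 [ 2.000e-04 -3.700e-02  2.397e-01] 12
240 [ 2.00e-04 -4.25e-02  2.40e-01] 12
248 [ 2.000e-04 -4.790e-02  2.397e-01] 12
256 [-1.000e-04 -5.340e-02  2.385e-01] 11
264 [-1.00e-04 -5.90e-02  2.36e-01] 11
272 [-1.000e-04 -6.480e-02  2.286e-01] 11
gate [ 0.0028 -0.0011  0.2749] [-0.0112 -0.0057  0.2554] [0.0141 0.005  0.2772]
rim plane [-0.029 -0.009  0.123] 21
diff 1.0455555555555556
t 28.1 p [ 0.6554 -0.2356  0.3676] rot [1.571 1.222 1.641] F [ 0.61  0.72 -0.41] T [-0.18 -0.08  0.06] gap 0.0396
```

The bail is level and centred, the pail's tilt is about 0.03 rad, the gate is level at 0.275, and nothing is touching the robot. I'll hand it in.

Run:
```python
from h import *
robot.hold(.5); job.close_job()
```

```text
the job is handed in; nothing more can be done
```

The pail hangs level on the stand's hook with the gate shut above the bail, and I handed the job in after about 29 of the 72 s. No verdict is reported, so this rests on my own checks.

**What I did:**
- I gripped the bail's bar lightly beside the kink and swung it upright along its arc, with the pail still standing on the table.
- I tightened the grip, lifted the pail, carried it over the hook and pressed it through the gate. The force there was about 8 N, plus about 6 N sideways from the opened gate.
- On the seat, contact peaked at about 10 N. I eased off, released and backed out without contact.

**Last checks (wrist camera depth):**

| Check | Result |
|---|---|
| Middle of the bail from the hook's middle | within about 2 mm |
| Tilt of the pail | about 0.03 rad |
| Height of the pail's underside (from the rim) | about 38 mm |
| Gate | level across the mouth, at the same height as when shut |
| Stillness | no visible movement between two pictures just before handing in |

- **Bystanders:** the ones in view looked undisturbed in the pictures, but I did not measure their positions.
- **Disagreement:** the hook seat came out at about 0.243 m from the first picture and about 0.240 m from the second. The touchdown force came at the height that fits about 0.240 m.
- **Failed checks:** none.

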